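# Test a coil spring at its set height

## Robot

A 6-joint arm with a two-finger parallel gripper is mounted at the origin on the work surface; the furniture and walls round the work are solid. World frame = base frame: x ahead of the robot, y to its left, z up, the work surface at z = 0. Lengths are in mm, angles in rad, forces in N, time in s.
With the tool pointing down it reaches from about 275 to 825 mm from the base axis. Payload 4.9 kg.
Tool frame: the origin (TCP) lies between the finger pads; the fingertips stand bot.tip_extent ahead of it and the grasp point (between the pads) lies 5 mm behind it (bot.tip_extent is the distance from the TCP to the fingertips, in mm); z points along the fingers, y is the line along which they close (so a half turn about z gives the same grasp; the last joint's range is limited). The gripper opens to 85 mm and grips with 20 to 120 N. Pads are 22 mm wide; open, the fingers measure 114 mm over their backs; the gripper's body (76 mm by 85 mm) begins 54 mm behind the grasp point. The pads swing forward as they close: fully open they stand 13 mm farther back than shut.
Start: joints at [-1.291, 0.326, -0.193, 1.052, 0, 1.437], TCP at [221.164, -503.592, 245.281] pointing down, gripper open.
Joint ranges: [-2.65, 2.65], [-0.97, 1.79], [-1.3, 1.35], [-1.93, 2.1], [-1.47, 1.37], [-3.14, 3.14]. Speed limits (rad/s): [2.57, 2.57, 3.14, 3.14, 3.14, 3.14].

## Interface

Orientations are given as [roll, pitch, yaw] about the fixed x, y, z axes, in that order (R = Rz(yaw) Ry(pitch) Rx(roll)).
In Python, from cell import readout, eyes, order, bot gives the robot as it stands.
- The arm moves only by the shell command python3 -m jog 'ROWS' [FORCE]. ROWS is JSON, a list of rows, each a list of 7 numbers: the opening, from 0 (shut) to 1 (fully open), then the shift along the tool's x, y, z in cm, then the turn, a rotation vector about the tool's x, y, z in degrees. A call has 1 to 12 rows; each row shifts and turns the commanded pose from where the row before left it, along the tool's axes as they then stand; what a row does not reach is not made up. A row lasts 1/12 s, in which the tool goes at most 41.7 mm and 7.16 degrees, less where a joint would pass 70% of its speed; a pose out of reach is approached as far as the arm can. A call with a gripper value outside its range is refused whole. The fingers move at their own pace and stop on an object; FORCE is the grip in N (left out, the last holds). Time passes only in rows, so rows that do not move let the fingers close. It gives the time, the measured TCP pose, the force, the opening and the grip force at its end, in the units of the state.
- readout.observe(): the state, without advancing time (a new reading comes with each control period).
- eyes.snapshot(name): name is "side" or "top" or "wrist"; returns a dict with "color" (480x640x3 uint8, blue, green, red), "range_z" (480x640 float32, mm along the optical axis (not along the pixel's ray), 0 where there is no reading), "fovy" (degrees; the focal length in pixels is half the picture's height over the tangent of half this angle, whatever the lens; pixels are square), "cx", "cy" (the principal point, pixels), "R" (3x3) and "t" (3): a world point X has camera coordinates R X + t; the wrist camera has in their place "mount" (4x4, takes a point from camera to tool coordinates, whose origin is the TCP and whose axes are the flange's). Camera axes: x right, y down, z forward; pixel columns grow to the right and rows downward; lengths in mm; the calibration is good to about 2 mm. A picture is of the moment at which its call begins: read the wrist's pose just before it.
- order.hand_in(): hands the job in; it is judged then, once.
The state is a dict: "time": time; "joints": joint angles; "qd": joint speeds; "joint_torque": joint torques, N m; "position": TCP position; "eef_rot": TCP orientation; "wrist_force": force on the tool from outside, world axes, zero at the start; "moment": the same for the moment, N m; "opening": finger opening in mm; "grip_force": force on a finger pad.
Only numpy, scipy, OpenCV 4.12 (cv2) and the standard library are available. Lean on these libraries where they do the work, as an engineer would, in place of code of your own. Each camera call takes 0.05 s, during which the arm holds its last target. There are 200 camera calls.

## Task

Test the tall, slim coil spring on the lever spring tester: stand it upright in the round cup of the weighing platen, setting it down gently so as not to run up the dial's maximum hand, then bring the lever down by its ball handle until the lever rests lightly on the height-stop screw, without forcing it, and hold it there steadily for about two seconds so that the dial settles. Then swing the lever back up out of the way and leave it there, with the spring standing free in the cup and the maximum hand keeping the reading. Leave the other things on the bench where they are.

Things in the scene. Friction and masses are not known exactly. Their poses are not given: they have to be found in the camera images.
- tester: grey lever spring tester, fixed on the bench. Base 112 x 262 mm (x, y), its top 40 mm above the bench. Origin on the bench under the cup's centre; x away from the dial, y towards the lever's hinge, z up. The stop screw stands at y = -50 mm, its head 16 mm across
- cup (a point): centre of the floor of the steel cup on the tester's weighing platen, 48 mm above the bench unloaded. The cup is a ring 41 mm across outside, 6 mm deep, its funnel mouth narrowing to a bore 28.6 mm wide for the 26 mm spring. The platen sinks 0.25 mm for each newton on it
- hinge (a point): middle of the lever's hinge pin, 85 mm from the cup's centre (tester's +y) and 103.5 mm above the bench; the hinge axis is parallel to the tester's x. Its bracket is 46 mm wide (43 mm over the pin) and 120 mm high
- handle (a point): centre of the black ball handle, 30 mm across, at the lever's end, 185 mm from the hinge axis; it runs on an arc about the hinge. Held at its two sides (fingers closing along the tester's x) the ball turns between the fingertips while the tool stays pointing down
- lever (a joint): lever angle, rad: 0 = level, pointing to the tester's -y; positive = raised, 1.57 upright; 1.68 to 1.85 at the start, 1.95 at most. It stays where it is left (hinge friction 0.12 N m; its weight, about 0.2 N m when level, helps it down). 85 mm from the hinge a swivelling presser foot, 33 mm across, meets the seated spring at about 0.2 rad
- stop_post: dark boss of the height stop, 19 mm across, 26 mm tall; origin under its centre, 40 mm above the bench. In it a steel thumb screw with a domed rubber tip (gives 0.2 mm a newton), locked at a height that differs from run to run and is not measured: the lever, 135 mm from its hinge, lands on it somewhere between +0.06 and -0.06 rad. The screw may carry 7 N at most
- stop (a point): point on the base's top under the stop screw. How landing feels at the ball handle: pressing only the spring, the push needed grows by about 0.17 N per mm of handle travel (3 to 8 N in all); once the lever sits on the screw it grows more than five times as fast and the dial stops rising. 4 N more at the handle puts about 5.5 N on the screw
- pointer (a joint): black dial pointer, rad from zero, clockwise: 0.22 rad for each newton on the platen (one tick = 1 N, 20 N full scale); the test gives some 9 to 18 N
- dial (a point): centre of the round white dial, 62 mm across over its rim, at the tester's front edge, facing up and to the tester's -x; its highest point is 50 mm above the bench
- max_hand (a joint): thin maximum hand of the dial, same scale as the pointer, which drags it up and leaves it at the highest load. At zero at the start; more than 8 N while the spring is being set down would spoil the reading
- spring: the spring to test: bright steel coil spring standing upright, 26 mm over the coils, 52 mm tall unloaded, about 65 g, 1 N per mm. Origin at the centre of its foot, z along its axis. Grip it round its coils; with the fingertips 10 mm or more above its foot they clear the cup's rim
- short_spring: another spring, shorter and wider (36 mm across, 30 mm tall), standing on the bench; not for this test, leave it. Origin at the centre of its foot
- side_cutter: side-cutting pliers with red handles lying on the bench, 129 mm long, 10 mm thick; leave them. Origin at the middle of the underside
Not all that is in view belongs to the job. Leave any green or red look-alike of the spring alone.

How it is judged:
By the outcome, as a careful person would: the job done as asked, in the order asked, and still so for the second after the job is handed in, with the robot touching nothing.
It also fails if it takes over 72 s, if anything falls off the work surface, if the arm or the gripper's body presses on something with over 40 N, if the wrist force passes 120 N, or if a joint passes its speed limit or range.

## Working session

There is one attempt and no reset: what is moved stays moved. The work goes in short steps, Python scripts to look and compute and a shell command to move; the robot and the scene stay as the last step left them, time stands still between calls to the robot, and variables do not carry over. Pictures are saved under pics/ and viewed, at most 10 in all, crops included, and the job is handed in when it is done.

```bash
ls; mkdir -p pics; cat > h.py <<'E'
import numpy as np, cv2
from cell import readout, eyes, order, bot
from scipy.spatial.transform import Rotation as Ro
def snap(n):
    s=readout.observe(); d=eyes.snapshot(n)
    f=240/np.tan(np.radians(d['fovy'])/2); z=d['range_z']
    v,u=np.mgrid[:480,:640]
    P=np.dstack([(u-d['cx'])*z/f,(v-d['cy'])*z/f,z])
    if n=='wrist':
        M=np.array(d['mount']); R=Ro.from_euler('xyz',s['eef_rot']).as_matrix()
        W=(P@M[:3,:3].T+M[:3,3])@R.T+np.array(s['position'])
    else:
        W=(P-np.array(d['t']))@np.array(d['R'])
    W[z==0]=np.nan
    return d,W
def st():
    s=readout.observe()
    return {k:np.round(s[k],3).tolist() for k in('time','position','eef_rot','wrist_force','opening','grip_force','joints')}
E
python3 - <<'E'
from h import *
print(st(),bot.tip_extent)
for n in('side','top'):
    d,W=snap(n); cv2.imwrite(f'pics/{n}0.png',d['color']); np.savez(f'{n}0.npz',W=W,c=d['color'])
E
```

```text
pics
{'time': 0.0, 'position': [221.026, -503.036, 244.5], 'eef_rot': [-3.14, -0.0, 0.414], 'wrist_force': [0.219, 0.148, 0.366], 'opening': 85.278, 'grip_force': 0.0, 'joints': [-1.291, 0.327, -0.194, 1.052, 0.0, 1.437]} 14.0
```

View pics/top0.png

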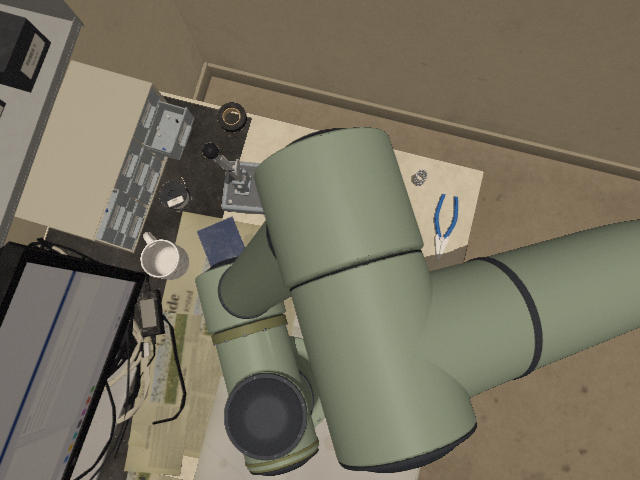

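View pics/side0.png

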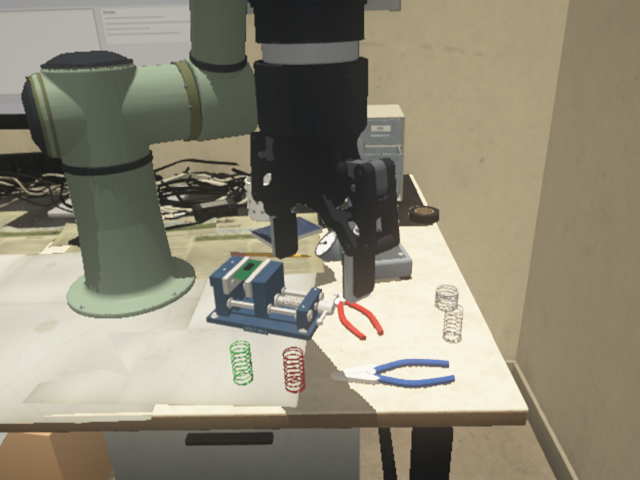

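Top view: the arm hides most of the scene; the tester is at about (240,185), with the ball at (210,150). Side view: the tester is behind the gripper at about (370,250).
Spring candidates (side view):
- Bright tall coil at (453,323). I choose this one, as it is bright steel, tall and slim.
- Short, wide bright coil at (447,297).
- Green coil at (241,362).
- Red coil at (293,370).
- A spring-like screw in the blue vise at (293,298).

```bash
python3 - <<'E'
from h import *
S=np.load('side0.npz');W=S['W'];c=S['c']
def p(n,u0,u1,v0,v1,zlo,zhi,W=W):
    q=W[v0:v1,u0:u1].reshape(-1,3);q=q[(q[:,2]>zlo)&(q[:,2]<zhi)]
    print(n,len(q),np.nanmin(q,0).round(),np.nanmedian(q,0).round(1),np.nanmax(q,0).round()) if len(q) else print(n,0)
p('tall',440,466,304,345,6,70)
p('short',433,461,284,312,6,45)
p('green',228,255,338,388,6,70); p('red',280,308,344,394,6,70)
p('base',376,410,240,275,30,60)
for uv in[(395,258),(410,275),(325,243),(424,214)]: print(uv,W[uv[1],uv[0]].round())
T=np.load('top0.npz')['W']
for uv in[(210,150),(240,185),(228,205),(230,163),(419,178),(440,205)]: print('top',uv,T[uv[1],uv[0]].round())
im=cv2.resize(c[200:350,300:480],None,fx=4,fy=4,interpolation=cv2.INTER_CUBIC)
cv2.imwrite('pics/crop1.png',im)
E
```

```text
tall 378 [ 444. -316.    6.] [ 457.3 -304.2   29.6] [ 498. -230.   51.]
short 349 [ 445. -299.    6.] [ 484.7 -227.4   21.9] [ 507. -202.   45.]
green 445 [ 147. -321.    6.] [ 160.  -312.1   34.2] [ 173. -293.   52.]
red 464 [ 209. -354.    6.] [ 221.5 -344.1   33.9] [ 235. -325.   52.]
base 542 [ 408. -127.   30.] [ 444.3 -110.5   38.2] [477. -56.  42.]
(395, 258) [ 445. -114.   39.]
(410, 275) [ 468. -126.    9.]
(325, 243) [351.   9.  27.]
(424, 214) [619. 147.   2.]
top (210, 150) [436. 110. 301.]
top (240, 185) [421.  89. 109.]
top (228, 205) [392. 127.  41.]
top (230, 163) [441.  93. 204.]
top (419, 178) [ 462. -305.   -2.]
top (440, 205) [ 395. -349.   11.]
```

View pics/crop1.png

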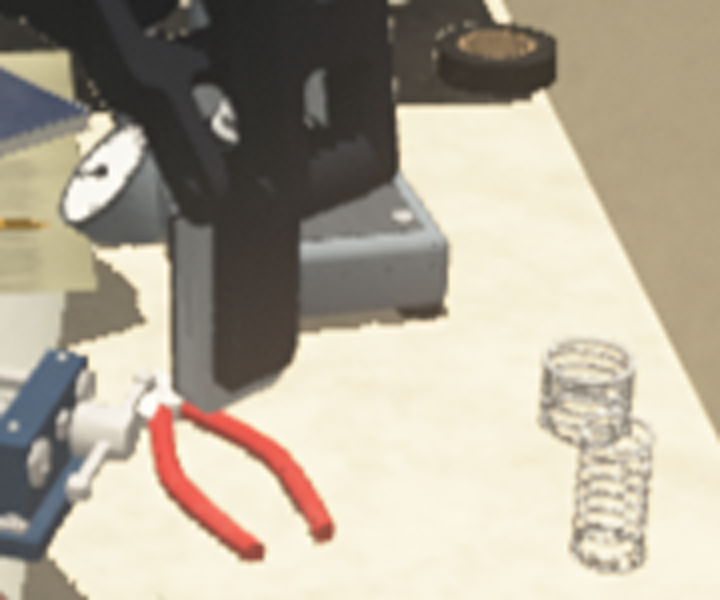

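The crop confirms it: the tall slim bright coil is at side pixel (453,323), and the short wide one is just behind it at (447,297). The dial faces the robot and the lever is upright over the far (+y) end of the tester.

```bash
python3 -m jog '[[0.6,0,0,0,0,0,-6.6],[0.6,0,0,0,0,0,-6.6],[0.6,0,0,0,0,0,-6.6],[0.6,0,0,0,0,0,-6.6],[0.6,0,0,0,0,0,-6.6],[0.6,0,0,0,0,0,-6.6],[0.6,0,0,0,0,0,-6.6],[0.6,0,0,0,0,0,-6.6],[0.6,0,0,0,0,0,-6.6],[0.6,0,0,0,0,0,-6.6]]'
python3 -m jog '[[0.6,2,3,0,0,0,0],[0.6,2,3,0,0,0,0],[0.6,2,3,0,0,0,0],[0.6,2,3,0,0,0,0],[0.6,2,3,0,0,0,0],[0.6,2,3,0,0,0,0],[0.6,2,3,0,0,0,0],[0.6,2,3,0,0,0,0],[0.6,0,0,0,0,0,0],[0.6,0,0,0,0,0,0]]'
python3 - <<'E'
from h import *
print(st())
d,W=snap('wrist'); print(np.round(d['mount'],3)); cv2.imwrite('pics/w1.png',d['color']); np.savez('w1.npz',W=W,c=d['color'])
d2,W=snap('top'); np.savez('top1.npz',W=W,c=d2['color'])
d3,W=snap('side'); np.savez('side1.npz',W=W,c=d3['color'])
cv2.imwrite('pics/c2.png',np.hstack([cv2.resize(d['color'],(400,300)),cv2.resize(d2['color'],(400,300))]))
im=cv2.resize(d2['color'][100:260,150:450],None,fx=2.66,fy=2.66)
cv2.imwrite('pics/c3.png',np.vstack([cv2.resize(d['color'],(400,300))[:, :],im[:300,:400]]))
E
```

```text
time: 0.93
position: [221.1, -503.3, 244.8]
eef_rot: [-3.141, -0.001, 1.571]
wrist_force: [1.0, -0.5, 1.7]
opening: 50.9
grip_force: 0.0
time: 1.77
position: [463.0, -343.3, 244.7]
eef_rot: [-3.141, -0.001, 1.569]
wrist_force: [0.6, 0.5, -0.3]
opening: 51.4
grip_force: 0.0
{'time': 1.767, 'position': [463.047, -343.319, 244.667], 'eef_rot': [-3.141, -0.001, 1.569], 'wrist_force': [0.607, 0.458, -0.254], 'opening': 51.394, 'grip_force': 0.0, 'joints': [-0.766, 0.376, -0.121, 1.075, -0.0, 0.806]}
[[-1.00000e-03 -9.48000e-01 -3.18000e-01  8.20150e+01]
 [ 1.00000e+00 -0.00000e+00 -1.00000e-03 -2.97000e-01]
 [ 0.00000e+00 -3.18000e-01  9.48000e-01 -1.28717e+02]
 [ 0.00000e+00  0.00000e+00  0.00000e+00  1.00000e+00]]
```

View pics/c3.png

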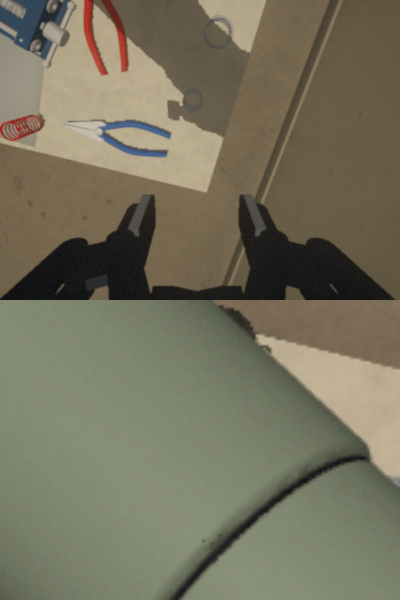

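The wrist picture (scaled 0.625) shows the tall slim coil at about (309,160) full-frame and the short, wider one at about (347,54). Next I fit circles to the coil points.

```bash
cat >> h.py <<'E'
from scipy.optimize import least_squares
def circ(q,r=None,c0=None):
    c0=np.median(q,0) if c0 is None else c0
    f=least_squares(lambda p:np.hypot(q[:,0]-p[0],q[:,1]-p[1])-(p[2] if r is None else r),[*c0,13 if r is None else r],loss='soft_l1',f_scale=1.)
    return f.x.round(1),len(q)
def near(W,c,rad,zlo,zhi):
    q=W.reshape(-1,3); q=q[~np.isnan(q[:,0])]
    return q[(np.hypot(q[:,0]-c[0],q[:,1]-c[1])<rad)&(q[:,2]>zlo)&(q[:,2]<zhi)]
E
python3 - <<'E'
from h import *
for n in('w1','side1','side0','top1'):
    W=np.load(n+'.npz')['W']
    for nm,c,r in(('tall',(458,-305),24),('short',(486,-229),28)):
        for lo,hi in((6,60),(25,60)):
            q=near(W,c,r,lo,hi)
            if len(q)>15: print(n,nm,lo,circ(q[:,:2]),q.max(0).round(),q.min(0).round())
S=np.load('side1.npz');W=S['W']
cv2.imwrite('pics/s1.png',cv2.resize(S['c'][150:300,290:470],None,fx=4,fy=4))
E
```

```text
w1 tall 6 (array([ 456.6, -300.7,   12. ]), 578) [ 469. -288.   54.] [ 444. -313.    6.]
w1 tall 25 (array([ 456.6, -300.8,   11.9]), 427) [ 469. -288.   54.] [ 444. -313.   25.]
w1 short 6 (array([ 488.6, -220. ,   16.6]), 883) [ 507. -202.   32.] [ 471. -237.    6.]
w1 short 25 (array([ 488.8, -219.6,   16.7]), 578) [ 507. -202.   32.] [ 471. -237.   25.]
side1 tall 6 (array([ 456.5, -302.1,   12. ]), 364) [ 469. -288.   52.] [ 443. -316.    6.]
side1 tall 25 (array([ 456.5, -302.1,   12. ]), 232) [ 469. -288.   52.] [ 443. -316.   25.]
side1 short 6 (array([ 488.6, -220.4,   16.8]), 324) [ 507. -202.   29.] [ 471. -240.    6.]
side1 short 25 (array([ 488.4, -220.5,   16.9]), 110) [ 505. -203.   29.] [ 471. -239.   25.]
side0 tall 6 (array([ 456.5, -302.1,   12. ]), 362) [ 469. -288.   51.] [ 444. -316.    6.]
side0 tall 25 (array([ 456.5, -302.1,   12. ]), 236) [ 469. -288.   51.] [ 444. -316.   25.]
side0 short 6 (array([ 488.8, -220.5,   16.9]), 324) [ 507. -202.   30.] [ 471. -239.    6.]
side0 short 25 (array([ 488.6, -220.7,   16.8]), 108) [ 506. -202.   30.] [ 471. -239.   25.]
```

View pics/s1.png

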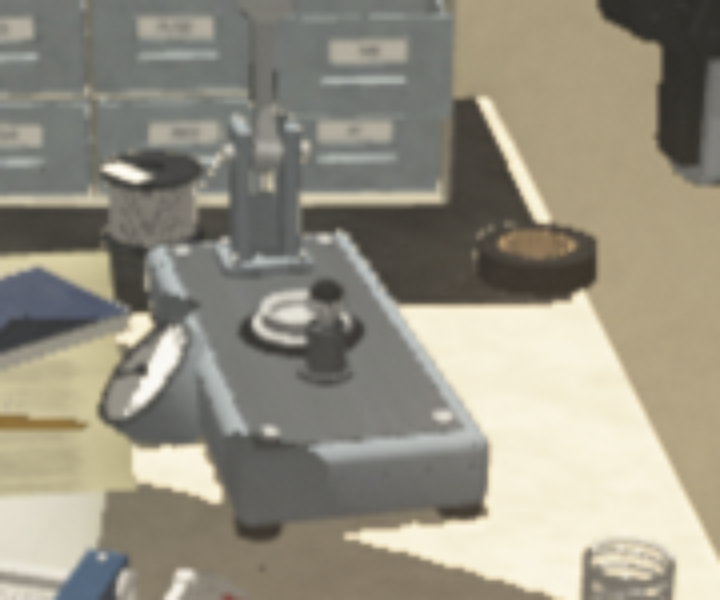

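The side crop shows the tester clearly: cup ring at crop (300,325), stop screw in front of it at (325,330), hinge bracket at (265,190), dial at (145,380). Now I grasp the spring and, in the same step, work out the tester pose from the depth.

```bash
python3 -m jog '[[0.6,2.1,-0.32,0,0,0,0],[0.6,2.1,-0.32,0,0,0,0],[0.6,0,0,3,0,0,0],[0.6,0,0,3,0,0,0],[0.6,0,0,3,0,0,0],[0.6,0,0,3,0,0,0],[0.6,0,0,3,0,0,0],[0.6,0,0,3,0,0,0],[0.6,0,0,1.8,0,0,0],[0.6,0,0,1.2,0,0,0],[0.6,0,0,0.6,0,0,0],[0.6,0,0,0,0,0,0]]'
python3 - <<'E'
from h import *
S=np.load('side1.npz')['W']; T=np.load('top0.npz')['W']
q=near(S,(430,10),200,37,43); r=cv2.minAreaRect(q[:,:2].astype(np.float32)); print('base',len(q),r)
for lo,hi,n in((46,58,'cup'),(58,72,'post'),(75,118,'bracket'),(125,270,'lever'),(272,310,'ball')):
    for W,m in((S,'side'),(T,'top')):
        q=near(W,(430,40),130,lo,hi)
        if len(q)>8: print(n,m,len(q),np.median(q,0).round(1),q.min(0).round(),q.max(0).round())
W=S[150:300,290:470]
for n,(u,v) in dict(cup=(300,312),cuprim=(300,345),screw=(325,290),post=(325,340),postfoot=(325,375),br=(265,200),dial=(160,375),c1=(443,415),c2=(268,432),c3=(182,250),c4=(328,240)).items():
    print(n,W[v//4,u//4].round(1))
E
```

```text
time: 2.92
position: [454.1, -303.0, 28.1]
eef_rot: [-3.14, -0.002, 1.564]
wrist_force: [-0.9, 1.1, -0.1]
opening: 51.3
grip_force: 0.0
base 2447 ((422.42724609375, 7.616981506347656), (258.6361999511719, 121.42742919921875), 84.45415496826172)
cup side 300 [424.4  21.4  49.7] [370. -56.  46.] [457. 109.  58.]
cup top 96 [421.2  88.8  49.1] [398.  76.  46.] [482. 127.  58.]
post side 179 [427.6  78.7  64. ] [414. -55.  58.] [452. 104.  72.]
post top 34 [421.8  85.7  65.4] [421.  77.  58.] [450. 105.  72.]
bracket side 416 [431.9  80.8  98.2] [415. -55.  75.] [459. 106. 118.]
bracket top 146 [429.9  84.9 108. ] [415.  76.  75.] [458. 106. 118.]
lever side 587 [436.6  88.5 192.4] [420.  76. 125.] [453. 117. 270.]
lever top 331 [434.5  95.8 200.3] [420.  79. 125.] [451. 116. 260.]
ball side 195 [436.8 103.5 286.7] [425.  97. 272.] [454. 120. 300.]
ball top 226 [436.3 110.9 296.9] [425.  98. 284.] [454. 127. 304.]
cup [433.6  16.4  44.2]
cuprim [421.9 -18.6  43.6]
screw [423.2 -48.3  83.5]
post [421.8 -53.1  60.2]
postfoot [421.5 -54.1  44.8]
br [441.6  99.5  72.3]
dial [358.   -2.6  31.2]
c1 [ 459.2 -100.    40.4]
c2 [381.4 -97.   40.9]
c3 [402.9 124.6  41.2]
c4 [481.9 114.3  39.9]
```

```bash
python3 -m jog '[[0.6,0.15,0.24,0,0,0,0],[0.6,0,0,0,0,0,0],[0.6,0,0,0,0,0,0]]'
python3 -m jog '[[0.45,0,0,0,0,0,0],[0.38,0,0,0,0,0,0],[0.33,0,0,0,0,0,0],[0.3,0,0,0,0,0,0],[0.27,0,0,0,0,0,0],[0.24,0,0,0,0,0,0],[0.2,0,0,0,0,0,0],[0.2,0,0,0,0,0,0],[0.2,0,0,0,0,0,0]]' 25
```

```text
time: 3.17
position: [459.0, -302.1, 30.5]
eef_rot: [3.14, 0.002, 1.566]
wrist_force: [0.2, 0.7, 0.4]
opening: 51.1
grip_force: 0.0
time: 3.92
position: [458.2, -301.4, 29.6]
eef_rot: [3.142, 0.0, 1.566]
wrist_force: [-2.5, 0.2, 5.7]
opening: 25.0
grip_force: 25.4
```

```bash
python3 -m jog '[[0.2,0,0,-0.5,0,0,0],[0.2,0,0,-1.5,0,0,0],[0.2,0,0,-2.5,0,0,0],[0.2,0,0,-2.5,0,0,0],[0.2,0,0,-2.5,0,0,0],[0.2,0,0,-2.5,0,0,0],[0.2,0,0,0,0,0,0]]'
python3 -m jog '[[0.2,0,0,0,0,0,-6.99],[0.2,0,0,0,0,0,-6.99],[0.2,0,0,0,0,0,-6.99],[0.2,0,0,0,0,0,-6.99],[0.2,0,0,0,0,0,-6.99],[0.2,0,0,0,0,0,-6.99],[0.2,0,0,0,0,0,-6.99],[0.2,0,0,0,0,0,-6.99],[0.2,0,0,0,0,0,-6.99],[0.2,0,0,0,0,0,-6.99],[0.2,0,0,0,0,0,-6.99],[0.2,0,0,0,0,0,-6.99]]'
python3 -m jog '[[0.2,0,0,0,0,0,-6.99],[0.2,0,0,0,0,0,-6.99],[0.2,0,0,0,0,0,-6.99],[0.2,0,0,0,0,0,-6.99],[0.2,0,0,0,0,0,-6.99],[0.2,0,0,0,0,0,-6.99],[0.2,0,0,0,0,0,-6.99],[0.2,0,0,0,0,0,-6.99],[0.2,0,0,0,0,0,-6.99],[0.2,0,0,0,0,0,-6.99],[0.2,0,0,0,0,0,-6.99],[0.2,0,0,0,0,0,-6.99]]'
python3 -m jog '[[0.2,0,0,0,0,0,-6.99],[0.2,0,0,0,0,0,0],[0.2,0,0,0,0,0,0]]'
python3 - <<'E'
from h import *
s=st();print(s)
d,W=snap('side'); q=near(W,s['position'],30,60,220)
# spring coils: below fingertips (TCP-14)
tip=s['position'][2]-14
b=q[q[:,2]<tip-1]; print(len(b), b.min(0).round(1),b.max(0).round(1)) 
cv2.imwrite('pics/s2.png',cv2.resize(d['color'][150:350,380:540],None,fx=3,fy=3))
E
```

```text
time: 4.5
position: [460.6, -303.2, 154.2]
eef_rot: [3.136, 0.005, 1.566]
wrist_force: [0.8, -1.1, 0.1]
opening: 25.1
grip_force: 24.9
time: 5.5
position: [457.9, -300.9, 148.4]
eef_rot: [3.141, -0.001, 3.036]
wrist_force: [-0.3, 0.0, -0.5]
opening: 25.6
grip_force: 24.9
time: 6.5
position: [457.9, -300.9, 148.5]
eef_rot: [3.141, 0.001, -1.783]
wrist_force: [0.1, -0.2, 0.5]
opening: 25.1
grip_force: 24.9
time: 6.75
position: [458.0, -301.0, 148.7]
eef_rot: [3.141, 0.001, -1.67]
wrist_force: [-0.1, -1.2, -0.5]
opening: 25.1
grip_force: 24.9
{'time': 6.75, 'position': [457.967, -300.976, 148.683], 'eef_rot': [3.141, 0.001, -1.67], 'wrist_force': [-0.081, -1.228, -0.478], 'opening': 25.124, 'grip_force': 24.866, 'joints': [-0.716, 0.407, -0.338, 0.827, 0.0, -2.187]}
140 [ 438.2 -315.   117.4] [ 470.2 -288.6  133.5]
```

View pics/s2.png

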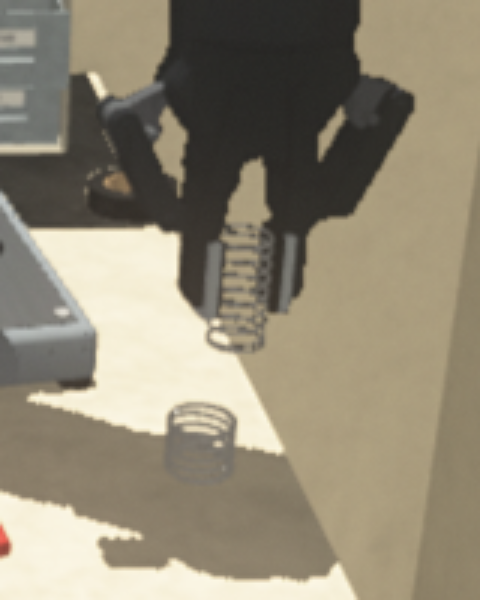

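```bash
cat >> h.py <<'E'
def cyl(q,p,R=12.0):
    # axis passes (p0+a*h,p1+b*h), h = z-p.z
    f=lambda a:np.hypot(q[:,0]-a[0]-a[2]*(q[:,2]-p[2]),(q[:,1]-a[1]-a[3]*(q[:,2]-p[2])))-R
    return least_squares(f,[p[0],p[1],0,0],loss='soft_l1',f_scale=1.).x.round(3)
E
python3 - <<'E'
from h import *
s=st();p=np.array(s['position']); yaw=s['eef_rot'][2]
ty=np.array([np.sin(yaw),-np.cos(yaw),0])
A=[]
for n in('side','wrist'):
    d,W=snap(n); q=near(W,p,22,p[2]-40,p[2]+30)
    l=(q-p)@ty
    m=(q[:,2]<p[2]-15.5)|(abs(l)<9)
    q=q[m&(q[:,2]<p[2]+24)]; A.append(q)
    print(n,len(q),q[:,2].min(),q[:,2].max(),cyl(q,p))
    cv2.imwrite(f'pics/{n}3.png',d['color'])
print(cyl(np.vstack(A),p))
# foot rel. lower coil circle
for q in A:
    b=q[q[:,2]<p[2]-18]; 
    if len(b)>10: print(circ(b[:,:2],12.),b[:,2].min())
E
```

```text
side 304 116.80859611801074 169.68550105327066 [ 4.57348e+02 -3.01305e+02 -6.00000e-03 -0.00000e+00]
wrist 4817 118.88544522285159 172.6063740055928 [ 4.57845e+02 -3.01370e+02 -4.00000e-03 -3.00000e-03]
[ 4.57817e+02 -3.01370e+02 -3.00000e-03 -3.00000e-03]
(array([ 457.5, -301.3,   12. ]), 128) 116.80859611801074
(array([ 457.9, -301.3,   12. ]), 899) 118.88544522285159
```

The spring is held upright and centred on the TCP within 0.5 mm, with its foot about 31 mm below it. Now I locate the cup and ball from the side cloud.

```bash
python3 - <<'E'
from h import *
d,W=snap('side'); print(d['fovy'],'cam',(-np.array(d['R']).T@d['t']).round())
S1=np.load('side1.npz')['W']
A=np.vstack([x.reshape(-1,3) for x in (W,S1)])
q=near(A,(428,2),34,51.5,56.5); print('rim pts',len(q),q.min(0).round(1),q.max(0).round(1),q[:,2].mean())
for z0,z1 in((50,52),(52,53.5),(53.5,56)):
    k=near(A,(428,2),30,z0,z1); print(z0,len(k),k.min(0).round(1) if len(k) else'',k.max(0).round(1) if len(k) else '')
print('rim', circ(q[:,:2],17.5,(428,2)),circ(q[:,:2]))
k=near(A,(422,-48),16,48,64); print('post',circ(k[:,:2],9.5,(422,-44)))
k=near(A,(422,-48),16,70,95); print('screw',len(k),k.max(0).round(1),circ(k[:,:2],8,(422,-44)))
k=near(A,(438,95),50,272,310)
f=least_squares(lambda p:np.linalg.norm(k-p,axis=1)-15,[437,112,287],loss='soft_l1').x; print('ball',f.round(1))
T=np.load('top0.npz')['W'];k=near(T,(438,105),50,280,310)
f=least_squares(lambda p:np.linalg.norm(k-p,axis=1)-15,[437,112,287],loss='soft_l1').x; print('ball top',f.round(1))
k=near(A,(438,95),60,130,260)
print('lever line side', [np.median(k[(k[:,2]>z)&(k[:,2]<z+10)],0).round(1).tolist() for z in (130,150,170,190,210,230,250)])
k=near(A,(438,90),40,60,116); print('bracket',k.min(0),k.max(0)); 
E
```

```text
50.520769394417854 cam [ 145. -847.  432.]
rim pts 42 [409.8 -16.4  51.5] [437.5  25.8  53.7] 52.25004261052639
50 59 [409.8 -13.4  50.1] [443.8  26.7  51.9]
52 21 [410.  -14.6  52. ] [435.2  22.6  53.4]
53.5 4 [410.7 -16.4  53.6] [420.   18.2  53.7]
rim (array([428. ,   4.6,  17.5]), 42) (array([429.6,   3.5,  19. ]), 42)
post (array([424.3, -43.7,   9.5]), 172)
screw 153 [431.5 -39.2  86.1] (array([424.2, -44.1,   8. ]), 153)
ball [440.2 113.9 284.9]
ball top [439.6 113.2 286.8]
lever line side [[435.5, 86.3, 135.1], [435.2, 88.7, 154.7], [436.6, 81.9, 176.5], [436.5, 81.6, 194.6], [436.8, 96.0, 214.5], [436.7, 99.1, 234.9], [438.2, 106.8, 254.5]]
bracket [416.05942747  72.87664753  60.00958994] [458.81931106 105.4266441  115.99252518]
```

```bash
python3 -m jog '[[0.2,-1.5,0.3,0,0,0,0],[0.2,-3,0.59,0,0,0,0],[0.2,-3,0.59,0,0,0,0],[0.2,-3,0.59,0,0,0,0],[0.2,-3,0.59,0,0,0,0],[0.2,-3,0.59,0,0,0,0],[0.2,-3,0.59,0,0,0,0],[0.2,-3,0.59,0,0,0,0],[0.2,-3,0.59,0,0,0,0],[0.2,-2.5,0.49,0,0,0,0],[0.2,-1.2,0.3,0,0,0,0],[0.2,-0.4,0.1,0,0,0,0]]'
python3 -m jog '[[0.2,0,0,0,0,0,0],[0.2,0,0,0,0,0,0],[0.2,0,0,0,0,0,0]]'
python3 - <<'E'
from h import *
s=st();print(s)
p=np.array(s['position'])
d,W=snap('wrist'); np.savez('w4.npz',W=W,c=d['color']); cv2.imwrite('pics/w4.png',d['color'])
d2,W2=snap('side')
q=near(W,(429,5),30,50,56); print(len(q),q.min(0) if len(q) else '')
if len(q)>10: print(circ(q[:,:2]),circ(q[:,:2],18.,(429,5)))
q=near(W,(424,-44),16,48,64); print('post',len(q),circ(q[:,:2],9.5,(424,-44)) if len(q) else '')
b=near(W2,p,22,p[2]-40,p[2]-18); print('spring side',circ(b[:,:2],12.),b[:,2].min())
cv2.imwrite('pics/v4.png',np.hstack([cv2.resize(d['color'],(440,330)),cv2.resize(d2['color'][120:285,290:470],(360,330))]))
E
```

```text
time: 7.95
position: [427.3, 0.9, 149.3]
eef_rot: [3.141, 0.0, -1.665]
wrist_force: [0.4, 0.5, -0.7]
opening: 24.7
grip_force: 24.9
time: 8.2
position: [428.4, -1.8, 149.4]
eef_rot: [-3.141, -0.0, -1.669]
wrist_force: [0.3, 0.1, -0.5]
opening: 25.3
grip_force: 24.9
{'time': 8.2, 'position': [428.378, -1.836, 149.357], 'eef_rot': [-3.141, -0.0, -1.669], 'wrist_force': [0.347, 0.112, -0.512], 'opening': 25.283, 'grip_force': 24.863, 'joints': [-0.177, 0.203, -0.635, 0.732, -0.0, -1.649]}
1322 [410.34780676 -14.15643218  50.0068383 ]
(array([430. ,   5.1,  16.9]), 1322) (array([430. ,   5.5,  18. ]), 1322)
post 123 (array([425.1, -43.7,   9.5]), 123)
spring side (array([427.3,  -2.7,  12. ]), 76) 117.81442271860344
```

View pics/v4.png

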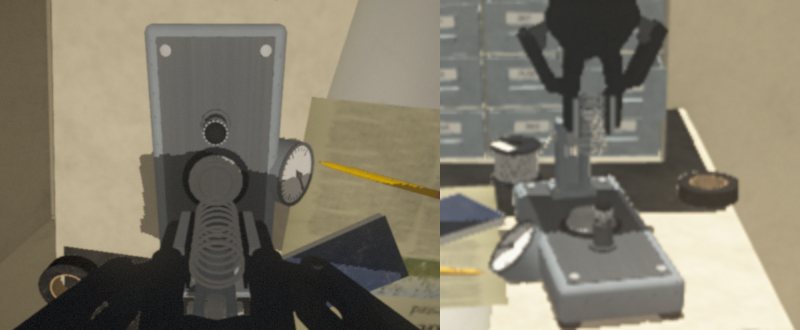

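The wrist view shows the cup at about full-frame (312,262), clear in front of the held spring. The wrist and side measurements agree on the cup centre at about (430, 5.5).

```bash
python3 -m jog '[[0.2,-0.4,-0.05,0,0,0,0],[0.2,-0.37,-0.05,0,0,0,0],[0.2,0,0,1,0,0,0],[0.2,0,0,1.5,0,0,0],[0.2,0,0,1.5,0,0,0],[0.2,0,0,1,0,0,0],[0.2,0,0,0.5,0,0,0],[0.2,0,0,0.3,0,0,0],[0.2,0,0,0,0,0,0],[0.2,0,0,0,0,0,0],[0.2,0,0,0,0,0,0],[0.2,0,0,0,0,0,0]]'
python3 - <<'E'
from h import *
s=st();print(s); p=s['position']
d,W=snap('wrist');d2,W2=snap('side')
b=near(W2,p,18,p[2]-40,p[2]-18); print('spring side',len(b),circ(b[:,:2],12.,p[:2]),b[:,2].min())
E
```

```text
time: 9.3
position: [430.2, 6.5, 91.9]
eef_rot: [-3.14, -0.0, -1.668]
wrist_force: [-0.1, 0.6, -0.4]
opening: 25.0
grip_force: 24.9
{'time': 9.3, 'position': [430.23, 6.524, 91.864], 'eef_rot': [-3.14, -0.0, -1.668], 'wrist_force': [-0.115, 0.614, -0.439], 'opening': 24.967, 'grip_force': 24.864, 'joints': [-0.157, 0.292, -0.702, 0.576, 0.0, -1.631]}
spring side 60 (array([429.2,   6.6,  12. ]), 60) 51.994379380524215
```

```bash
python3 -m jog '[[0.2,0.06,0,0.2,0,0,0],[0.2,0,0,0.2,0,0,0],[0.2,0,0,0.2,0,0,0],[0.2,0,0,0.1,0,0,0],[0.2,0,0,0.1,0,0,0],[0.2,0,0,0,0,0,0],[0.2,0,0,0,0,0,0]]'
python3 -m jog '[[0.2,0,0,0.05,0,0,0],[0.2,0,0,0.05,0,0,0],[0.2,0,0,0,0,0,0]]'
python3 -m jog '[[0.2,0,0,0.05,0,0,0],[0.2,0,0,0.05,0,0,0],[0.2,0,0,0,0,0,0]]'
```

```text
time: 9.98
position: [429.6, 6.0, 83.2]
eef_rot: [3.141, 0.0, -1.667]
wrist_force: [-0.4, 0.3, -1.3]
opening: 24.9
grip_force: 24.9
time: 10.23
position: [429.6, 6.0, 82.3]
eef_rot: [-3.142, 0.0, -1.668]
wrist_force: [0.0, 0.8, -1.1]
opening: 25.3
grip_force: 24.9
time: 10.48
position: [429.6, 6.0, 81.2]
eef_rot: [3.142, -0.0, -1.668]
wrist_force: [0.3, 0.2, -0.6]
opening: 24.8
grip_force: 24.9
```

```bash
python3 -m jog '[[0.2,0,0,0.05,0,0,0],[0.2,0,0,0.05,0,0,0],[0.2,0,0,0,0,0,0]]'
python3 -m jog '[[0.2,0,0,0.05,0,0,0],[0.2,0,0,0,0,0,0],[0.2,0,0,0,0,0,0]]'
python3 -m jog '[[0.2,0,0,0.05,0,0,0],[0.2,0,0,0,0,0,0],[0.2,0,0,0,0,0,0]]'
```

```text
time: 10.73
position: [429.6, 6.0, 80.2]
eef_rot: [3.141, 0.0, -1.668]
wrist_force: [0.5, 0.2, -0.0]
opening: 24.8
grip_force: 24.9
time: 10.98
position: [429.6, 6.0, 79.8]
eef_rot: [3.142, 0.0, -1.668]
wrist_force: [0.5, -0.3, -1.3]
opening: 24.9
grip_force: 24.9
time: 11.23
position: [429.6, 6.0, 79.3]
eef_rot: [3.142, 0.0, -1.667]
wrist_force: [0.1, -0.9, 0.6]
opening: 25.0
grip_force: 24.9
```

```bash
python3 -m jog '[[0.2,0,0,0.05,0,0,0],[0.2,0,0,0,0,0,0],[0.2,0,0,0,0,0,0]]'
python3 -m jog '[[0.2,0,0,0.04,0,0,0],[0.2,0,0,0,0,0,0],[0.2,0,0,0,0,0,0]]'
python3 -m jog '[[0.2,0,0,0,0,0,0],[0.2,0,0,0,0,0,0]]'
```

```text
time: 11.48
position: [429.6, 6.0, 78.7]
eef_rot: [3.141, 0.0, -1.668]
wrist_force: [0.3, 1.1, -1.1]
opening: 25.0
grip_force: 24.9
time: 11.73
position: [429.6, 6.0, 78.3]
eef_rot: [3.142, 0.0, -1.668]
wrist_force: [-0.3, -0.0, -0.6]
opening: 25.1
grip_force: 24.9
time: 11.9
position: [429.6, 6.0, 78.4]
eef_rot: [3.142, -0.0, -1.668]
wrist_force: [-0.3, -0.5, -0.3]
opening: 25.4
grip_force: 24.9
```

```bash
python3 -m jog '[[0.2,0,0,0.05,0,0,0],[0.2,0,0,0,0,0,0],[0.2,0,0,0,0,0,0]]'
python3 -m jog '[[0.2,0,0,0.04,0,0,0],[0.2,0,0,0,0,0,0],[0.2,0,0,0,0,0,0]]'
python3 - <<'E'
from h import *
print(np.mean([readout.observe()['wrist_force'] for _ in range(3)],0)); s=st();p=s['position']
d,W=snap('wrist');d2,W2=snap('side')
cv2.imwrite('pics/v5.png',np.hstack([cv2.resize(d['color'][200:440,160:480],(440,330)),cv2.resize(d2['color'][190:260,320:396],(358,330),interpolation=cv2.INTER_CUBIC)]))
E
```

```text
time: 12.15
position: [429.6, 6.0, 77.8]
eef_rot: [3.142, 0.0, -1.667]
wrist_force: [-0.3, -0.3, -0.7]
opening: 25.1
grip_force: 24.9
time: 12.4
position: [429.7, 6.0, 77.5]
eef_rot: [-3.141, 0.0, -1.668]
wrist_force: [0.1, 0.5, 0.6]
opening: 25.1
grip_force: 24.9
[0.08214474 0.51862033 0.62001445]
```

View pics/v5.png

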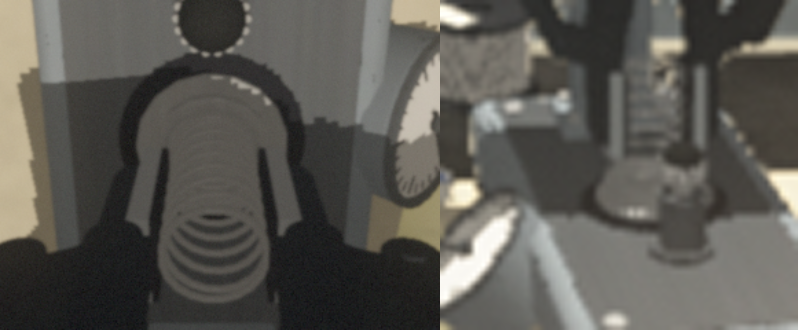

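The wrist crop shows the spring's foot inside the ring with an even rim around it. I go on down in small steps until I feel contact.

```bash
python3 -m jog '[[0.2,0,0,0.05,0,0,0],[0.2,0,0,0,0,0,0],[0.2,0,0,0,0,0,0]]'
python3 -m jog '[[0.2,0,0,0.05,0,0,0],[0.2,0,0,0,0,0,0],[0.2,0,0,0,0,0,0]]'
```

```text
time: 12.75
position: [429.6, 6.0, 77.1]
eef_rot: [-3.142, -0.0, -1.667]
wrist_force: [-1.0, 0.1, 1.7]
opening: 24.9
grip_force: 25.1
time: 13.0
position: [429.7, 6.0, 76.6]
eef_rot: [-3.141, -0.0, -1.667]
wrist_force: [-0.5, -0.5, 3.2]
opening: 25.0
grip_force: 25.3
```

```bash
python3 -m jog '[[0.31,0,0,0,0,0,0],[0.36,0,0,0,0,0,0],[0.42,0,0,0,0,0,0],[0.5,0,0,0,0,0,0],[0.5,0,0,0,0,0,0],[0.5,0,0,-0.5,0,0,0],[0.5,0,0,-1.5,0,0,0],[0.5,0,0,-2.5,0,0,0],[0.5,0,0,-2.5,0,0,0],[0.5,0,0,-2.5,0,0,0],[0.5,0,0,-2.5,0,0,0],[0.5,0,0,0,0,0,0]]'
python3 - <<'E'
from h import *
p=st();print(p)
for n in('side','wrist'):
    d,W=snap(n); b=near(W,(430,5.5),20,62,110); print(n,len(b),cyl(b,np.array([430,5.5,75.])),b.min(0),b.max(0))
    b=near(W,(430,5.5),18,90,110);print(circ(b[:,:2],12.))
    cv2.imwrite(f'pics/{n}6.png',d['color'])
E
```

```text
time: 14.0
position: [432.4, 5.6, 201.1]
eef_rot: [-3.134, -0.0, -1.667]
wrist_force: [0.7, -0.4, 0.8]
opening: 42.7
grip_force: 0.0
{'time': 14.0, 'position': [432.426, 5.615, 201.123], 'eef_rot': [-3.134, -0.0, -1.667], 'wrist_force': [0.738, -0.38, 0.785], 'opening': 42.731, 'grip_force': 0.0, 'joints': [-0.158, 0.143, -0.556, 0.864, 0.0, -1.632]}
side 144 [ 4.2875e+02  5.3280e+00 -1.0000e-03  1.0000e-03] [416.03642281 -10.51916044  62.06537206] [441.31007163  19.90658325  98.73539793]
(array([428.8,   5.5,  12. ]), 54)
wrist 1536 [ 4.29575e+02  5.90100e+00  1.00000e-03 -1.00000e-03] [416.6798485   -7.08901597  62.04547126] [442.47872121  19.30744807 101.43307973]
(array([429.6,   5.9,  12. ]), 623)
```

The spring is upright and seated at (429.6, 5.9), top at about 100 mm. Next is the ball handle; first I check the clearance behind it.

```bash
python3 - <<'E'
from h import *
T=np.load('top0.npz')['W'].reshape(-1,3);S=np.load('side1.npz')['W'].reshape(-1,3)
for A in(T,S):
    q=A[~np.isnan(A[:,0])]; k=q[(q[:,0]>340)&(q[:,0]<540)&(q[:,1]>130)&(q[:,1]<320)&(q[:,2]>100)]
    for z in(100,200,300,400):
        m=k[(k[:,2]>z)&(k[:,2]<z+100)]; print(z,len(m),np.percentile(m[:,1],1) if len(m) else '')
E
python3 -m jog '[[0.62,0,0,-2.5,0,0,0],[0.62,0,0,-2.5,0,0,0],[0.62,0,0,-2.3,0,0,0],[0.62,-1,0,-0.8,0,0,0],[0.62,0,0,0,0,0,0],[0.62,0,0,0,0,0,0]]'
python3 - <<'E'
from h import *
s=st();print(s)
d,W=snap('wrist')
k=near(W,(440,113),25,270,310); print(len(k))
if len(k)>30: print('ball wrist',least_squares(lambda p:np.linalg.norm(k-p,axis=1)-15,[440,113,287],loss='soft_l1').x.round(1))
d,W=snap('top'); k=near(W,(440,113),25,280,310); print(len(k))
E
```

```text
100 1918 217.50498900859296
200 967 276.3570583607101
300 0 
400 424 302.9868786862195
100 2675 217.32996963322918
200 166 273.5767402721356
300 0 
400 313 302.03744148604966
time: 14.6
position: [430.1, 16.5, 276.3]
eef_rot: [3.14, 0.0, -1.666]
wrist_force: [-0.1, 0.7, -0.6]
opening: 52.7
grip_force: 0.0
{'time': 14.6, 'position': [430.145, 16.497, 276.269], 'eef_rot': [3.14, 0.0, -1.666], 'wrist_force': [-0.111, 0.66, -0.62], 'opening': 52.676, 'grip_force': 0.0, 'joints': [-0.133, 0.082, -0.422, 1.068, -0.0, -1.609]}
0
0
```

```bash
python3 -m jog '[[0.62,-0.8,-0.11,-0.57,0,0,0],[0.62,-2,0,0,0,0,0],[0.62,-2.2,0,0,0,0,0],[0.62,-2.2,0,0,0,0,0],[0.62,-1.5,0,0,0,0,0],[0.62,-0.8,0,0,0,0,0],[0.62,-0.26,0,0,0,0,0],[0.62,0,0,0,0,0,0],[0.62,0,0,0,0,0,0],[0.62,0,0,0,0,0,0]]'
python3 - <<'E'
from h import *
s=st();print(s['wrist_force'],s['position'],s['eef_rot'])
for n in('wrist','side','top'):
    d,W=snap(n)
    k=near(W,(440,113),25,265,310); f=d['color'].mean(2)
    k=near(W,(440,113),14,265,310)
    print(n,len(k), least_squares(lambda p:np.linalg.norm(k-p,axis=1)-15,[440,113,287],loss='soft_l1').x.round(1) if len(k)>30 else '')
    if n=='wrist': a=cv2.resize(d['color'],(440,330))
    if n=='side': b=cv2.resize(d['color'][110:235,300:436],(359,330))
cv2.imwrite('pics/v7.png',np.hstack([a,b]))
E
```

```text
time: 15.53
position: [441.0, 112.4, 283.1]
eef_rot: [3.141, -0.0, -1.668]
wrist_force: [-0.3, -0.6, 1.3]
opening: 52.7
grip_force: 0.0
[-0.304, -0.615, 1.255] [441.016, 112.356, 283.065] [3.141, -0.0, -1.668]
wrist 5486 [440.7 113.8 287. ]
side 170 [440.1 114.4 284.3]
top 59 [439.6 114.2 287.6]
```

View pics/v7.png

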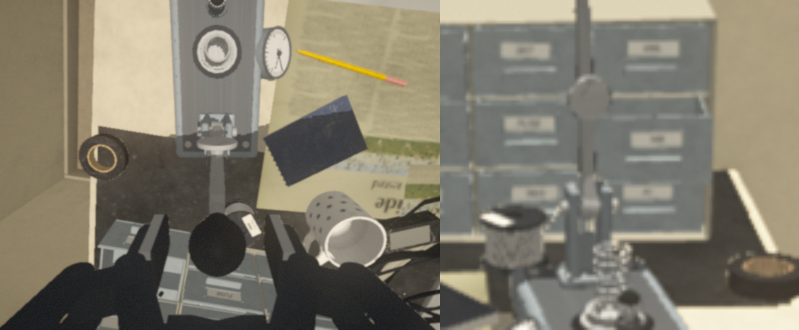

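The ball is between the fingers in the wrist picture (full-frame ~(317,355)), the spring is in the cup at ~(315,75), and the dial at ~(403,76) reads zero. I close on the ball.

```bash
python3 -m jog '[[0.5,-0.15,0,0.1,0,0,0],[0.44,0,0,0,0,0,0],[0.4,0,0,0,0,0,0],[0.37,0,0,0,0,0,0],[0.34,0,0,0,0,0,0],[0.31,0,0,0,0,0,0],[0.28,0,0,0,0,0,0],[0.25,0,0,0,0,0,0],[0.25,0,0,0,0,0,0]]' 35
python3 - <<'E'
from math import *
t=[1.70,1.62,1.54]; x=1.54
while x>0.27: x-=0.1; t.append(x)
print([[round(18.5*(cos(b)-cos(a)),2),round(18.5*(sin(a)-sin(b)),2),round(b,2)] for a,b in zip(t,t[1:])])
E
```

```text
time: 16.43
position: [441.1, 114.6, 282.4]
eef_rot: [3.141, 0.0, -1.667]
wrist_force: [-1.9, -0.3, 4.4]
opening: 27.5
grip_force: 34.3
[[1.47, -0.13, 1.62], [1.48, -0.01, 1.54], [1.84, 0.15, 1.44], [1.82, 0.33, 1.34], [1.78, 0.51, 1.24], [1.72, 0.69, 1.14], [1.64, 0.86, 1.04], [1.55, 1.01, 0.94], [1.44, 1.16, 0.84], [1.31, 1.3, 0.74], [1.18, 1.43, 0.64], [1.03, 1.54, 0.54], [0.87, 1.63, 0.44], [0.7, 1.71, 0.34], [0.53, 1.77, 0.24]]
```

```bash
python3 -m jog '[[0.25,0.7,0,-0.06,0,0,0],[0.25,0.77,0,-0.06,0,0,0],[0.25,1.48,0,0,0,0,0],[0.25,1.84,0,0.15,0,0,0],[0.25,1.82,0,0.33,0,0,0],[0.25,1.78,0,0.51,0,0,0],[0.25,1.72,0,0.69,0,0,0],[0.25,1.64,0,0.86,0,0,0],[0.25,0,0,0,0,0,0],[0.25,0,0,0,0,0,0]]'
python3 - <<'E'
from h import *
s=st();print(s)
for n in('side',):
    d,W=snap(n); k=near(W,s['position'],22,s['position'][2]-20,s['position'][2]+25); print(len(k)); cv2.imwrite('pics/s8.png',d['color'])
E
```

```text
time: 17.27
position: [429.3, -3.9, 257.6]
eef_rot: [3.14, -0.002, -1.67]
wrist_force: [-3.9, -2.8, 3.7]
opening: 28.3
grip_force: 35.7
{'time': 17.267, 'position': [429.28, -3.867, 257.62], 'eef_rot': [3.14, -0.002, -1.67], 'wrist_force': [-3.897, -2.821, 3.709], 'opening': 28.277, 'grip_force': 35.735, 'joints': [-0.18, 0.093, -0.459, 1.02, -0.002, -1.652]}
444
```

```bash
python3 -m jog '[[0.25,1.55,0.03,1.01,0,0,0],[0.25,1.44,0.03,1.16,0,0,0],[0.25,1.31,0.03,1.3,0,0,0],[0.25,1.18,0,1.43,0,0,0],[0.25,1.03,0,1.54,0,0,0],[0.25,0.87,0,1.63,0,0,0],[0.25,0.7,0,1.71,0,0,0],[0.25,0.24,0,0.7,0,0,0],[0.25,0,0,0,0,0,0],[0.25,0,0,0,0,0,0],[0.25,0,0,0,0,0,0]]'
python3 - <<'E'
from h import *
s=st();print(s)
d,W=snap('wrist'); a=d['color']; cv2.imwrite('pics/w9.png',a)
d,W=snap('side'); b=d['color']; cv2.imwrite('pics/s9.png',b)
cv2.imwrite('pics/v9.png',np.hstack([cv2.resize(a,(440,330)),cv2.resize(b[150:275,310:446],(359,330))]))
E
```

```text
time: 18.23
position: [421.1, -85.2, 153.8]
eef_rot: [3.142, -0.001, -1.667]
wrist_force: [-2.3, -3.5, -0.2]
opening: 28.0
grip_force: 36.7
{'time': 18.233, 'position': [421.133, -85.182, 153.837], 'eef_rot': [3.142, -0.001, -1.667], 'wrist_force': [-2.339, -3.471, -0.167], 'opening': 27.988, 'grip_force': 36.742, 'joints': [-0.371, 0.2, -0.626, 0.745, -0.001, -1.846]}
```

View pics/v9.png

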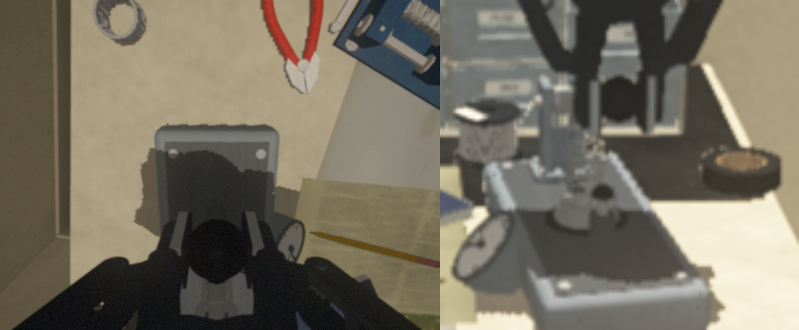

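```bash
python3 -m jog '[[0.25,0.12,0,0.4,0,0,0],[0.25,0.11,0,0.4,0,0,0],[0.25,0.1,0,0.4,0,0,0],[0.25,0.09,0,0.4,0,0,0],[0.25,0.08,0,0.4,0,0,0],[0.25,0.07,0,0.4,0,0,0],[0.25,0.06,0,0.4,0,0,0],[0.25,0.05,0,0.3,0,0,0],[0.25,0.03,0,0.2,0,0,0],[0.25,0,0,0,0,0,0],[0.25,0,0,0,0,0,0]]'
for i in 1 2 3; do python3 -m jog '[[0.25,0,0,0,0,0,0]]' | grep -E 'pos|wrist'; done
```

```text
time: 19.25
position: [420.4, -91.8, 120.1]
eef_rot: [-3.142, 0.001, -1.667]
wrist_force: [-0.3, 1.1, -0.2]
opening: 28.0
grip_force: 36.8
position: [420.4, -91.8, 120.2]
wrist_force: [0.6, 1.6, 0.9]
position: [420.4, -91.9, 120.3]
wrist_force: [0.2, 1.1, -0.9]
position: [420.4, -91.8, 120.2]
wrist_force: [-0.3, 2.2, 0.9]
```

```bash
cat >> h.py <<'E'
def dialfit():
    z=np.load('w4.npz'); W,c=z['W'],z['c'].astype(float)
    m=(c.min(2)>110)&(np.linalg.norm(W-np.array([355,0,30]),axis=2)<50)
    q=W[m]; C=np.median(q,0)
    for _ in range(4):
        q=q[np.linalg.norm(q-C,axis=1)<34]; C=q.mean(0); n=np.linalg.svd(q-C,full_matrices=False)[2][2]
        q=q[abs((q-C)@n)<2.5]
    n*=np.sign(n[2]); return C,n,q
def dial(W,c,C,n,lo=6,hi=24):
    up=np.array([0,0,1.])-n[2]*n; up/=np.linalg.norm(up); rt=np.cross(up,n)  # right as seen from outside
    d=W-C; h=d@n; x=d@rt; y=d@up; r=np.hypot(x,y)
    m=(abs(h)<5)&(r>lo)&(r<hi); g=c.astype(float).mean(2)
    ph=np.degrees(np.arctan2(x,y))%360  # clockwise from up
    return ph[m],g[m],r[m]
def prof(W,c,C,n,lo,hi,b=10):
    ph,g,r=dial(W,c,C,n,lo,hi); k=(ph//b).astype(int)
    return [int(g[k==i].mean()) if (k==i).any() else -1 for i in range(360//b)]
E
python3 - <<'E'
from h import *
C,n,q=dialfit(); print(C.round(1),n.round(3),len(q),np.linalg.norm(q-C,axis=1).max())
z=np.load('w4.npz'); print('w4',prof(z['W'],z['c'],C,n,6,18))
z=np.load('side1.npz'); print('s1',prof(z['W'],z['c'],C,n,6,18,15))
d,W=snap('wrist'); np.savez('w10.npz',W=W,c=d['color']);print('now',prof(W,d['color'],C,n,6,18))
d,W=snap('side'); np.savez('s10.npz',W=W,c=d['color']);print('snow',prof(W,d['color'],C,n,6,18,15))
b=near(W,(429.6,5.9),22,60,125); print('spring/foot pts',len(b),b[:,2].max())
# presser and lever heights
k=near(W,(428,-20),60,88,150); print([np.median(k[(k[:,1]>y)&(k[:,1]<y+10)],0).round(0).tolist() for y in range(-70,40,10) if ((k[:,1]>y)&(k[:,1]<y+10)).any()])
E
```

```text
[356.4  -7.7  22.6] [-0.716 -0.351  0.603] 1119 35.04646363830715
w4 [155, 145, 99, 98, 96, 92, 90, 87, 84, 81, 80, 81, 83, 83, 85, 86, 89, -1, -1, -1, -1, 150, 164, 179, 181, 181, 181, 181, 181, 175, 182, 182, 182, 181, 179, 169]
s1 [178, 122, 129, 126, 118, 114, 106, 101, 97, 94, 92, 90, -1, -1, 225, 222, 236, 233, 232, 244, 248, 248, 244, 229]
now [35, -1, 51, 49, 52, 53, 54, 54, 54, 53, 54, 53, 53, 54, 53, 52, 57, 58, 68, -1, -1, -1, 81, 90, 92, 91, 88, 88, 90, 87, 88, 90, 91, 85, 80, 78]
snow [102, 86, 89, 92, 92, 93, 93, 93, 93, 93, 92, 92, 91, -1, 117, 127, 144, 144, 136, 130, 145, 145, 138, 119]
spring/foot pts 63 105.55517635192336
[[423.0, -56.0, 129.0], [426.0, -43.0, 128.0], [428.0, -35.0, 128.0], [415.0, -2.0, 95.0], [419.0, 3.0, 97.0], [420.0, 12.0, 96.0], [429.0, 36.0, 118.0]]
```

```bash
cat >> h.py <<'E'
def dialfit():
    z=np.load('side1.npz'); W,c=z['W'],z['c']
    w=((c.min(2)>150)).astype(np.uint8); w[:, :310]=0; w[:,345:]=0; w[:220]=0; w[270:]=0
    nl,lab,sta,_=cv2.connectedComponentsWithStats(w)
    L=lab[240:252,320:332]; l=np.bincount(L[L>0]).argmax()
    v,u=np.nonzero(lab==l); q=W[v,u]; q=q[~np.isnan(q[:,0])]
    C=np.median(q,0)
    for _ in range(5):
        n=np.linalg.svd(q-C,full_matrices=False)[2][2]; k=abs((q-C)@n)<3; q=q[k]; C=q.mean(0)
    n*=np.sign(n[2]); return C,n,q,sta[l]
E
python3 - <<'E'
from h import *
C,n,q,s=dialfit(); print(C.round(1),n.round(3),len(q),s,q.min(0).round(),q.max(0).round())
z=np.load('side1.npz'); g=z['c'].mean(2).astype(int)
print(g[s[1]-2:s[1]+s[3]+2,s[0]-2:s[0]+s[2]+2])
g=np.load('s10.npz')['c'].mean(2).astype(int)
print(g[s[1]-2:s[1]+s[3]+2,s[0]-2:s[0]+s[2]+2])
E
```

```text
[358.2   5.3  30.4] [-0.712  0.109  0.694] 124 [321 231  15  23 125] [340. -16.  12.] [372.  27.  47.]
[[119 132 138 176 229 239 240 238 171  80  79  86  83  89  92  93  96 130
  174]
 [140 139 144 207 235 238 238 239 208 123  78  75  73  87  89 100 105 145
  184]
 [141 138 145 194 229 235 236 237 223 143  75  65  84 136 125 157 134 123
  159]
 [140 142 179 196 224 235 236 224 170  97  76  87 130 197 192 210 164 115
  129]
 [186 200 226 233 236 237 224 170 107  86  99 133 201 232 222 201 166 124
  119]
 [225 236 237 238 238 222 166 101  95 106 127 200 243 247 223 193 192 147
  118]
 [198 209 214 232 222 153  97  83 103 121 154 238 248 247 223 207 203 146
  112]
 [144 126 132 181 146  92 106 117 123 141 202 244 247 247 239 214 158 111
  114]
 [149 121 104  94  88 103 134 144 141 159 236 247 247 247 247 225 142 101
  133]
 [160 125  89  76 109 136 144 143 147 201 242 246 246 246 244 221 149 109
  138]
 [171 120  81  92 131 145 143 141 159 236 247 247 247 247 241 189 119 112
  136]
 [152 105 104 126 140 130 121 132 200 242 247 246 247 248 241 170 106 122
  140]
 [106  97 124 140 129  93
[... 2678 characters left out ...]
 144 144 129  94  74  76  89  94  93  93  93
   93]
 [145 143 144 145 145 144 146 144 131  97  73  75  84  91  93  93  93  92
   93]
 [144 144 145 147 145 143 143 127 102  78  75  85  92  93  92  93  93  92
   92]
 [145 145 145 138 134 132 128  96  73  72  83  92  93  92  93  92  93  93
   94]
 [146 145 145 121 113 103  94  77  73  82  91  94  93  93  93  93  93  92
   95]
 [145 146 144 109  93  78  71  75  81  90  93  93  92  93  94  94  93  94
   94]
 [145 134 123  91  71  73  77  86  91  93  93  93  93  93  92  94  93  93
   93]
 [120 101  81  71  72  81  91  92  92  92  93  92  93  92  94  92  93  93
   93]
 [ 74  70  72  77  82  90  92  92  92  92  93  93  93  94  93  93  92  94
   93]]
```

Numerically, the dial pointer in the side image has swung from left to up since zero, so the dial is readable there. I write a rectifying reader and carry on down.

```bash
cat >> h.py <<'E'
def dread(col,d,W1=None):
    f=240/np.tan(np.radians(d['fovy'])/2); ty=-0.097
    ex=np.array([np.cos(ty),np.sin(ty),0]); n=(-ex+np.array([0,0,1]))/2**.5; up=(ex+np.array([0,0,1]))/2**.5; rt=np.cross(up,n)
    C=HUB; ph=np.radians(np.arange(0,360,3)); r=np.arange(6,21,.5)
    P=C+r[None,:,None]*(np.sin(ph)[:,None,None]*rt+np.cos(ph)[:,None,None]*up)
    c=P@np.array(d['R']).T+np.array(d['t']); u=c[...,0]/c[...,2]*f+d['cx']; v=c[...,1]/c[...,2]*f+d['cy']
    g=cv2.remap(col.astype(np.float32).mean(2),u.astype(np.float32),v.astype(np.float32),cv2.INTER_CUBIC)
    return g.mean(1)
def hub(d):
    z=np.load('side1.npz')['W'][238:247,321:330].reshape(-1,3); zc=(z@np.array(d['R']).T+d['t'])[:,2]; zc=np.nanmedian(zc)
    f=240/np.tan(np.radians(d['fovy'])/2)
    return (np.array([(325.2-d['cx'])*zc/f,(242.2-d['cy'])*zc/f,zc])-d['t'])@np.array(d['R'])
HUB=None
def look():
    global HUB
    d=eyes.snapshot('side'); HUB=hub(d); g=dread(d['color'],d); i=np.argsort(g)[:6]
    return d,g,(i*3).tolist()
E
python3 -m jog '[[0.25,0.02,0,0.2,0,0,0],[0.25,0.02,0,0.2,0,0,0],[0.25,0.01,0,0.2,0,0,0],[0.25,0.01,0,0.2,0,0,0],[0.25,0,0,0,0,0,0],[0.25,0,0,0,0,0,0]]' | grep -E 'pos|wrist'
python3 -m jog '[[0.25,0,0,0,0,0,0]]' | grep -E 'pos|wrist'
python3 -m jog '[[0.25,0,0,0,0,0,0]]' | grep -E 'pos|wrist'
python3 - <<'E'
import h; from h import *
d,g,i=look(); print('now',i,h.HUB.round(1)); print(g[::4].astype(int))
for n in('side1','s10'):
    g=dread(np.load(n+'.npz')['c'],d); print(n,np.argsort(g)[:8]*3,g[::4].astype(int))
E
```

```text
position: [420.3, -93.0, 112.1]
wrist_force: [0.1, 2.5, 1.2]
position: [420.3, -93.0, 112.2]
wrist_force: [-0.9, 1.6, 1.3]
position: [420.3, -93.0, 112.2]
wrist_force: [-0.3, 1.5, 2.8]
now [324, 327, 321, 330, 318, 333] [353.3  16.2  25.3]
[133 138 141 143 143 142 141 141 138 139 138 139 142 142 142 142 143 142
 139 130 124 119 120 132 130 119 104  90 101 122]
side1 [234 237 231 240 243 228 246 225] [243 245 246 247 248 245 235 228 239 232 205 162 143 143 144 145 145 145
 136 103  97 118 120 131 134 132 138 175 220 239]
s10 [291 288 294 285 297 282 279 300] [142 142 143 143 143 142 141 140 139 142 143 144 146 145 144 144 145 144
 141 130 124 118 120 111  94 109 128 139 142 143]
```

```bash
cat > r.py <<'E'
from h import *
d,g,i=look(); k=np.array(i); s=readout.observe(); print('dial',k.mean(),i[:3],'z',round(s['position'][2],2),'Fz',round(s['wrist_force'][2],2))
E
python3 -m jog '[[0.25,0.01,0,0.1,0,0,0],[0.25,0,0,0,0,0,0],[0.25,0,0,0,0,0,0]]' | grep wrist
python3 r.py; python3 -m jog '[[0.25,0,0,0,0,0,0]]' | grep wrist
python3 -m jog '[[0.25,0.01,0,0.1,0,0,0],[0.25,0,0,0,0,0,0],[0.25,0,0,0,0,0,0]]' | grep wrist
python3 r.py; python3 -m jog '[[0.25,0,0,0,0,0,0]]' | grep wrist
```

```text
wrist_force: [-1.0, 0.3, 1.9]
dial 325.5 [327, 324, 330] z 111.2 Fz 2.95
wrist_force: [-0.9, 1.5, 1.7]
wrist_force: [-0.3, 0.7, 1.8]
dial 331.5 [333, 336, 330] z 110.2 Fz 2.59
wrist_force: [0.8, -0.7, 2.3]
```

```bash
python3 -m jog '[[0.25,0,0,0.1,0,0,0],[0.25,0,0,0,0,0,0],[0.25,0,0,0,0,0,0]]' | grep wrist
python3 r.py; python3 -m jog '[[0.25,0,0,0,0,0,0]]' | grep wrist
```

```text
wrist_force: [0.1, -0.6, 3.7]
dial 337.5 [339, 336, 342] z 109.19 Fz 2.63
wrist_force: [-0.5, -2.5, 1.9]
```

```bash
python3 -m jog '[[0.25,0.01,0,0.1,0,0,0],[0.25,0,0,0,0,0,0],[0.25,0,0,0,0,0,0]]' | grep wrist
python3 r.py; python3 -m jog '[[0.25,0,0,0,0,0,0]]' | grep wrist
python3 -m jog '[[0.25,0.01,0,0.1,0,0,0],[0.25,0,0,0,0,0,0],[0.25,0,0,0,0,0,0]]' | grep wrist
python3 r.py; python3 -m jog '[[0.25,0,0,0,0,0,0]]' | grep wrist
```

```text
wrist_force: [-0.7, -1.5, 3.2]
dial 343.5 [342, 345, 339] z 108.19 Fz 2.94
wrist_force: [-0.3, -1.5, 3.0]
wrist_force: [0.7, -2.4, 3.0]
dial 349.5 [348, 351, 345] z 107.17 Fz 3.83
wrist_force: [-0.0, -3.3, 3.4]
```

```bash
python3 -m jog '[[0.25,0.01,0,0.1,0,0,0],[0.25,0,0,0,0,0,0],[0.25,0,0,0,0,0,0]]' | grep wrist
python3 r.py; python3 -m jog '[[0.25,0,0,0,0,0,0]]' | grep wrist
```

```text
wrist_force: [-0.8, -3.8, 4.1]
dial 292.5 [351, 354, 348] z 106.17 Fz 3.85
wrist_force: [-1.1, -3.3, 3.8]
```

```bash
sed -i "s/k=np.array(i);/k=np.array([round((np.degrees(np.angle(np.exp(1j*np.radians(np.array(i)+0.0)).mean()))-234)%360,1)]);/" r.py
python3 -m jog '[[0.25,0.03,0,0.1,0,0,0],[0.25,0,0,0,0,0,0],[0.25,0,0,0,0,0,0]]' | grep wrist
python3 r.py; python3 -m jog '[[0.25,0,0,0,0,0,0]]' | grep wrist
python3 -m jog '[[0.25,0.02,0,0.1,0,0,0],[0.25,0,0,0,0,0,0],[0.25,0,0,0,0,0,0]]' | grep wrist
python3 r.py; python3 -m jog '[[0.25,0,0,0,0,0,0]]' | grep wrist
```

```text
wrist_force: [0.1, -2.5, 3.1]
dial 124.5 [0, 357, 3] z 105.15 Fz 2.72
wrist_force: [1.0, -2.7, 3.1]
wrist_force: [1.3, -0.9, 3.2]
dial 127.5 [3, 0, 6] z 104.12 Fz 3.55
wrist_force: [0.9, -0.4, 3.2]
```

```bash
python3 -m jog '[[0.25,0.01,0,0.1,0,0,0],[0.25,0,0,0,0,0,0],[0.25,0,0,0,0,0,0]]' | grep wrist
python3 r.py; python3 -m jog '[[0.25,0,0,0,0,0,0]]' | grep wrist
```

```text
wrist_force: [1.4, 0.5, 3.8]
dial 133.5 [6, 9, 3] z 103.14 Fz 4.07
wrist_force: [1.8, 1.2, 3.4]
```

```bash
python3 -m jog '[[0.25,0,-0.02,0.1,0,0,0],[0.25,0,0,0,0,0,0],[0.25,0,0,0,0,0,0]]' | grep wrist
python3 r.py; python3 -m jog '[[0.25,0,0,0,0,0,0]]' | grep wrist
python3 -m jog '[[0.25,0,-0.01,0.1,0,0,0],[0.25,0,0,0,0,0,0],[0.25,0,0,0,0,0,0]]' | grep wrist
python3 r.py; python3 -m jog '[[0.25,0,0,0,0,0,0]]' | grep wrist
```

```text
wrist_force: [0.4, 2.6, 3.3]
dial 136.5 [12, 9, 15] z 102.08 Fz 3.09
wrist_force: [1.4, 1.8, 4.8]
wrist_force: [0.1, 2.3, 2.6]
dial 142.5 [18, 15, 21] z 101.06 Fz 3.9
wrist_force: [0.6, 2.3, 3.7]
```

```bash
python3 -m jog '[[0.25,0,0,0.1,0,0,0],[0.25,0,0,0,0,0,0],[0.25,0,0,0,0,0,0]]' | grep wrist
python3 r.py; python3 -m jog '[[0.25,0,0,0,0,0,0]]' | grep -E 'time|wrist'
```

```text
wrist_force: [-0.2, 2.5, 3.4]
dial 145.5 [21, 24, 18] z 100.07 Fz 4.19
time: 24.92
wrist_force: [-0.5, 3.7, 4.0]
```

```bash
python3 -m jog '[[0.25,-0.03,0,0.1,0,0,0],[0.25,0,0,0,0,0,0],[0.25,0,0,0,0,0,0]]' | grep wrist
python3 r.py; python3 -m jog '[[0.25,0,0,0,0,0,0]]' | grep wrist
python3 -m jog '[[0.25,-0.01,0,0.1,0,0,0],[0.25,0,0,0,0,0,0],[0.25,0,0,0,0,0,0]]' | grep wrist
python3 r.py; python3 -m jog '[[0.25,0,0,0,0,0,0]]' | grep wrist
```

```text
wrist_force: [-0.6, 1.3, 4.3]
dial 151.5 [27, 30, 24] z 99.12 Fz 3.68
wrist_force: [-1.6, 1.1, 4.3]
wrist_force: [-0.9, 0.5, 3.8]
dial 157.5 [30, 33, 27] z 98.17 Fz 4.63
wrist_force: [-2.0, -0.4, 3.9]
```

```bash
python3 -m jog '[[0.25,-0.01,0,0.1,0,0,0],[0.25,0,0,0,0,0,0],[0.25,0,0,0,0,0,0]]' | grep wrist
python3 r.py; python3 -m jog '[[0.25,0,0,0,0,0,0]]' | grep -E 'time|wrist'
```

```text
wrist_force: [-3.1, -1.7, 4.9]
dial 160.5 [36, 33, 39] z 97.17 Fz 4.72
time: 26.07
wrist_force: [-2.5, -1.4, 4.2]
```

```bash
python3 -m jog '[[0.25,0,0.03,0.1,0,0,0],[0.25,0,0,0,0,0,0],[0.25,0,0,0,0,0,0]]' | grep wrist
python3 r.py; python3 -m jog '[[0.25,0,0,0,0,0,0]]' | grep wrist
python3 -m jog '[[0.25,0,0,0.1,0,0,0],[0.25,0,0,0,0,0,0],[0.25,0,0,0,0,0,0]]' | grep wrist
python3 r.py; python3 -m jog '[[0.25,0,0,0,0,0,0]]' | grep wrist
```

```text
wrist_force: [-2.4, -2.6, 4.4]
dial 166.5 [39, 42, 36] z 96.26 Fz 5.71
wrist_force: [-2.4, -3.4, 5.3]
wrist_force: [-1.0, -3.0, 4.8]
dial 169.5 [45, 42, 48] z 95.24 Fz 5.85
wrist_force: [-1.9, -3.3, 4.8]
```

```bash
python3 -m jog '[[0.25,0,0,0.1,0,0,0],[0.25,0,0,0,0,0,0],[0.25,0,0,0,0,0,0]]' | grep wrist
python3 r.py; python3 -m jog '[[0.25,0,0,0,0,0,0]]' | grep -E 'time|wrist'
```

```text
wrist_force: [-2.2, -3.9, 5.4]
dial 175.5 [48, 51, 45] z 94.25 Fz 4.15
time: 27.22
wrist_force: [-2.5, -4.3, 4.3]
```

```bash
python3 -m jog '[[0.25,0.03,0.01,0.1,0,0,0],[0.25,0,0,0,0,0,0],[0.25,0,0,0,0,0,0]]' | grep wrist
python3 r.py; python3 -m jog '[[0.25,0,0,0,0,0,0]]' | grep wrist
```

```text
wrist_force: [-1.8, -2.7, 5.5]
dial 178.5 [54, 51, 57] z 93.29 Fz 5.62
wrist_force: [-1.2, -3.1, 4.9]
```

```bash
python3 -m jog '[[0.25,0.02,0,0.1,0,0,0],[0.25,0,0,0,0,0,0],[0.25,0,0,0,0,0,0]]' | grep wrist
python3 r.py; python3 -m jog '[[0.25,0,0,0,0,0,0]]' | grep -E 'time|wrist'
```

```text
wrist_force: [-2.2, -2.5, 5.4]
dial 184.5 [57, 60, 54] z 92.27 Fz 6.29
time: 27.98
wrist_force: [-1.5, -1.7, 5.4]
```

```bash
python3 -m jog '[[0.25,0.01,0,0.1,0,0,0],[0.25,0,0,0,0,0,0],[0.25,0,0,0,0,0,0]]' | grep wrist
python3 r.py; python3 -m jog '[[0.25,0,0,0,0,0,0]]' | grep -E 'time|wrist'
```

```text
wrist_force: [-1.3, -2.0, 4.5]
dial 185.3 [63, 60, 66] z 91.27 Fz 6.43
time: 28.37
wrist_force: [-1.5, -2.6, 4.8]
```

```bash
python3 -m jog '[[0.25,0.01,0,0.1,0,0,0],[0.25,0,0,0,0,0,0],[0.25,0,0,0,0,0,0]]' | grep wrist
python3 r.py; python3 -m jog '[[0.25,0,0,0,0,0,0]]' | grep -E 'time|wrist'
```

```text
wrist_force: [-1.8, -1.2, 5.3]
dial 184.7 [66, 69, 63] z 90.27 Fz 5.49
time: 28.75
wrist_force: [-2.1, -1.9, 6.1]
```

```bash
python3 -m jog '[[0.25,0,0,0.08,0,0,0],[0.25,0,0,0,0,0,0],[0.25,0,0,0,0,0,0]]' | grep wrist
python3 r.py; python3 -m jog '[[0.25,0,0,0,0,0,0]]' | grep -E 'time|wrist'
```

```text
wrist_force: [-1.2, -1.0, 4.6]
dial 190.5 [69, 72, 66] z 89.47 Fz 6.45
time: 29.13
wrist_force: [-1.0, -1.8, 5.6]
```

```bash
cat > r.py <<'E'
from h import *
d,g,i=look(); j=int(np.argmin(g)); o=np.arange(-5,6); w=g[(j+o)%120]; w=w.max()-w; s=readout.observe(); print('dial',round((3*(j+(w*o).sum()/w.sum())-234)%360,1),'z',round(s['position'][2],2),'Fz',round(s['wrist_force'][2],2),'t',round(s['time'],2))
E
python3 r.py
python3 -m jog '[[0.25,0,0,0.08,0,0,0],[0.25,0,0,0,0,0,0],[0.25,0,0,0,0,0,0]]' | grep wrist
python3 r.py; python3 -m jog '[[0.25,0,0,0,0,0,0]]' | grep -E 'wrist'
```

```text
dial 195.6 z 89.47 Fz 5.83 t 29.18
wrist_force: [-2.2, -1.2, 6.0]
dial 200.1 z 88.69 Fz 5.88 t 29.48
wrist_force: [-2.0, -1.4, 5.8]
```

```bash
python3 -m jog '[[0.25,0,0,0.08,0,0,0],[0.25,0,0,0,0,0,0],[0.25,0,0,0,0,0,0]]' | grep wrist
python3 r.py; python3 -m jog '[[0.25,0,0,0,0,0,0]]' | grep -E 'time|wrist'
```

```text
wrist_force: [-1.2, -0.3, 6.6]
dial 204.7 z 87.89 Fz 6.33 t 29.87
time: 29.95
wrist_force: [-2.2, -0.3, 5.6]
```

```bash
python3 -m jog '[[0.25,0,0,0.07,0,0,0],[0.25,0,0,0,0,0,0],[0.25,0,0,0,0,0,0]]' | grep wrist
python3 r.py; python3 -m jog '[[0.25,0,0,0,0,0,0]]' | grep -E 'wrist'
```

```text
wrist_force: [-1.5, -1.5, 6.4]
dial 205.8 z 87.21 Fz 6.36 t 30.25
wrist_force: [-2.0, -1.4, 6.4]
```

```bash
python3 -m jog '[[0.25,0,0,0.07,0,0,0],[0.25,0,0,0,0,0,0],[0.25,0,0,0,0,0,0]]' | grep wrist
python3 r.py; python3 -m jog '[[0.25,0,0,0,0,0,0]]' | grep -E 'wrist'
```

```text
wrist_force: [-1.8, -1.3, 6.6]
dial 209.7 z 86.52 Fz 6.66 t 30.63
wrist_force: [-1.7, -1.2, 6.8]
```

```bash
python3 -m jog '[[0.25,0,0,0.06,0,0,0],[0.25,0,0,0,0,0,0],[0.25,0,0,0,0,0,0]]' | grep wrist
python3 r.py; python3 -m jog '[[0.25,0,0,0,0,0,0]]' | grep -E 'wrist'
```

```text
wrist_force: [-2.1, -1.4, 7.1]
dial 211.5 z 85.93 Fz 5.49 t 31.02
wrist_force: [-0.9, -1.5, 6.3]
```

```bash
python3 -m jog '[[0.25,0,0,0.06,0,0,0],[0.25,0,0,0,0,0,0],[0.25,0,0,0,0,0,0]]' | grep wrist
python3 r.py; python3 -m jog '[[0.25,0,0,0,0,0,0]]' | grep -E 'wrist'
```

```text
wrist_force: [-1.7, 0.1, 6.3]
dial 214.4 z 85.33 Fz 6.2 t 31.4
wrist_force: [-1.8, -0.4, 7.3]
```

```bash
python3 -m jog '[[0.25,0,0,0.06,0,0,0],[0.25,0,0,0,0,0,0],[0.25,0,0,0,0,0,0]]' | grep wrist
python3 r.py; python3 -m jog '[[0.25,0,0,0,0,0,0]]' | grep -E 'wrist'
```

```text
wrist_force: [-1.7, -0.5, 7.7]
dial 217.3 z 84.72 Fz 6.06 t 31.78
wrist_force: [-1.1, 0.3, 6.7]
```

```bash
python3 -m jog '[[0.25,0,0,0.06,0,0,0],[0.25,0,0,0,0,0,0],[0.25,0,0,0,0,0,0]]' | grep wrist
python3 r.py; python3 -m jog '[[0.25,0,0,0,0,0,0]]' | grep -E 'wrist'
```

```text
wrist_force: [-1.3, -0.5, 8.0]
dial 219.4 z 84.18 Fz 8.09 t 32.17
wrist_force: [-1.9, -0.6, 6.9]
```

```bash
python3 -m jog '[[0.25,0,0,0.05,0,0,0],[0.25,0,0,0,0,0,0],[0.25,0,0,0,0,0,0]]' | grep wrist
python3 r.py; python3 -m jog '[[0.25,0,0,0,0,0,0]]' | grep -E 'wrist'
```

```text
wrist_force: [-2.4, -0.2, 8.9]
dial 222.4 z 83.74 Fz 8.53 t 32.55
wrist_force: [-2.3, -0.7, 8.0]
```

```bash
python3 -m jog '[[0.25,0,0,0,0,0,0]]' | grep -E 'pos|wrist'; python3 r.py
```

```text
position: [420.3, -93.4, 83.7]
wrist_force: [-1.8, -0.5, 8.5]
dial 222.4 z 83.72 Fz 8.82 t 32.77
```

```bash
python3 -m jog '[[0.25,0,0,0.05,0,0,0],[0.25,0,0,0,0,0,0],[0.25,0,0,0,0,0,0]]' | grep -E 'pos|wrist'
python3 r.py; python3 -m jog '[[0.25,0,0,0,0,0,0]]' | grep -E 'wrist'; python3 -m jog '[[0.25,0,0,0,0,0,0]]' | grep -E 'wrist'; python3 r.py
```

```text
position: [420.3, -93.4, 83.3]
wrist_force: [-2.2, 0.3, 9.3]
dial 226.0 z 83.3 Fz 9.51 t 33.07
wrist_force: [-1.8, 0.5, 10.3]
wrist_force: [-1.3, -0.8, 9.2]
dial 226.1 z 83.3 Fz 8.9 t 33.28
```

It has landed: the force slope is now about 2 N/mm against 0.2–0.4 before, with about 2 N of excess at the handle. I hold here for two seconds.

```bash
python3 -m jog '[[0.25,0,0,0,0,0,0],[0.25,0,0,0,0,0,0],[0.25,0,0,0,0,0,0],[0.25,0,0,0,0,0,0],[0.25,0,0,0,0,0,0],[0.25,0,0,0,0,0,0],[0.25,0,0,0,0,0,0],[0.25,0,0,0,0,0,0],[0.25,0,0,0,0,0,0],[0.25,0,0,0,0,0,0],[0.25,0,0,0,0,0,0],[0.25,0,0,0,0,0,0]]' | grep -E 'pos|wrist'; python3 r.py
python3 -m jog '[[0.25,0,0,0,0,0,0],[0.25,0,0,0,0,0,0],[0.25,0,0,0,0,0,0],[0.25,0,0,0,0,0,0],[0.25,0,0,0,0,0,0],[0.25,0,0,0,0,0,0],[0.25,0,0,0,0,0,0],[0.25,0,0,0,0,0,0],[0.25,0,0,0,0,0,0],[0.25,0,0,0,0,0,0],[0.25,0,0,0,0,0,0],[0.25,0,0,0,0,0,0]]' | grep -E 'pos|wrist'; python3 r.py
python3 -m jog '[[0.25,0,0,0,0,0,0],[0.25,0,0,0,0,0,0],[0.25,0,0,0,0,0,0],[0.25,0,0,0,0,0,0]]' | grep -E 'pos|wrist'
python3 - <<'E'
from math import *
t=[-0.08,-0.05,0.0]; x=0
while x<1.6: x+=0.1; t.append(x)
t.append(1.68)
print([[round(18.5*(cos(b)-cos(a)),2),round(18.5*(sin(a)-sin(b)),2),round(b,2)] for a,b in zip(t,t[1:])])
E
```

```text
position: [420.3, -93.4, 83.3]
wrist_force: [-2.2, -0.6, 9.3]
dial 226.0 z 83.32 Fz 8.8 t 34.33
position: [420.3, -93.4, 83.3]
wrist_force: [-2.2, -0.4, 9.3]
dial 226.1 z 83.32 Fz 8.41 t 35.38
position: [420.4, -93.4, 83.3]
wrist_force: [-2.9, 0.3, 9.1]
[[0.04, -0.55, -0.05], [0.02, -0.92, 0.0], [-0.09, -1.85, 0.1], [-0.28, -1.83, 0.2], [-0.46, -1.79, 0.3], [-0.63, -1.74, 0.4], [-0.8, -1.67, 0.5], [-0.97, -1.58, 0.6], [-1.12, -1.47, 0.7], [-1.26, -1.35, 0.8], [-1.39, -1.22, 0.9], [-1.5, -1.08, 1.0], [-1.6, -0.92, 1.1], [-1.69, -0.76, 1.2], [-1.75, -0.58, 1.3], [-1.8, -0.4, 1.4], [-1.84, -0.22, 1.5], [-1.85, -0.04, 1.6], [-1.48, 0.1, 1.68]]
```

```bash
python3 -m jog '[[0.25,0.02,0,-0.4,0,0,0],[0.25,0.02,0,-0.9,0,0,0],[0.25,-0.09,0,-1.85,0,0,0],[0.25,-0.28,0,-1.83,0,0,0],[0.25,-0.46,0,-1.79,0,0,0],[0.25,-0.63,0,-1.74,0,0,0],[0.25,-0.8,0,-1.67,0,0,0],[0.25,-0.97,0,-1.58,0,0,0],[0.25,0,0,0,0,0,0],[0.25,0,0,0,0,0,0]]'; python3 r.py
```

```text
time: 36.55
position: [423.4, -61.9, 200.8]
eef_rot: [-3.14, 0.0, -1.666]
wrist_force: [1.1, -0.3, -2.6]
opening: 27.4
grip_force: 36.2
dial 7.1 z 200.36 Fz -1.23 t 36.6
```

```bash
python3 -m jog '[[0.25,-1.12,0,-1.47,0,0,0],[0.25,-1.26,0,-1.35,0,0,0],[0.25,-1.39,0,-1.22,0,0,0],[0.25,-1.5,0,-1.08,0,0,0],[0.25,-1.6,0,-0.92,0,0,0],[0.25,0,0,0,0,0,0],[0.25,0,0,0,0,0,0]]'
python3 -m jog '[[0.25,-1.69,0,-0.76,0,0,0],[0.25,-1.75,0,-0.58,0,0,0],[0.25,-1.8,0,-0.4,0,0,0],[0.25,-1.84,0,-0.22,0,0,0],[0.25,-1.85,0,-0.04,0,0,0],[0.25,-1.3,0,0.08,0,0,0],[0.25,-1,0,0.1,0,0,0],[0.25,0,0,0,0,0,0],[0.25,0,0,0,0,0,0]]'
```

```text
time: 37.18
position: [430.1, 5.6, 260.7]
eef_rot: [-3.141, -0.001, -1.667]
wrist_force: [1.1, -2.0, 1.8]
opening: 27.7
grip_force: 36.2
time: 37.93
position: [441.2, 117.4, 278.7]
eef_rot: [-3.141, -0.0, -1.668]
wrist_force: [3.3, -0.9, 1.0]
opening: 27.8
grip_force: 35.7
```

```bash
python3 -m jog '[[0.34,0,0,0,0,0,0],[0.4,0,0,0,0,0,0],[0.5,0,0,0,0,0,0],[0.6,0,0,0,0,0,0],[0.62,0,0,0,0,0,0],[0.62,0,0,0,0,0,0],[0.62,0,0,-1,0,0,0],[0.62,0,0,-2,0,0,0],[0.62,0,0,-2.5,0,0,0],[0.62,0,0,-1.5,0,0,0],[0.62,0,0,0,0,0,0],[0.62,0,0,0,0,0,0]]'
python3 -m jog '[[0.62,2,0,0,0,0,0],[0.62,3,0,0,0,0,0],[0.62,3,0,0,0,0,0],[0.62,3,0,0,0,0,0],[0.62,3,0,0,0,0,0],[0.62,3,0,0,0,0,0],[0.62,2,0,0,0,0,0],[0.62,0,0,0,0,0,0],[0.62,0,0,0,0,0,0]]'
python3 - <<'E'
from h import *
print(st()); d,W=snap('side')
b=near(W,(429.6,5.9),20,62,110); print('spring',len(b),cyl(b,np.array([429.6,5.9,75.])),b[:,2].max())
k=near(W,(440,116),40,265,310); print('ball',least_squares(lambda p:np.linalg.norm(k-p,axis=1)-15,[440,116,287],loss='soft_l1').x.round(1))
for nm,c,r in(('short',(488.6,-220.5),28),): q=near(W,c,r,6,45); print(nm,circ(q[:,:2]))
d2,g,i=look(); g0=dread(np.load('side1.npz')['c'],d2)
print(g[::2].astype(int));print(g0[::2].astype(int))
E
```

```text
time: 38.93
position: [441.1, 117.8, 350.3]
eef_rot: [-3.139, 0.0, -1.667]
wrist_force: [0.5, -0.7, -0.7]
opening: 52.6
grip_force: 0.0
time: 39.68
position: [421.6, -71.8, 348.3]
eef_rot: [3.14, 0.001, -1.67]
wrist_force: [0.5, -0.2, -0.2]
opening: 53.0
grip_force: 0.0
{'time': 39.683, 'position': [421.609, -71.844, 348.283], 'eef_rot': [3.14, 0.001, -1.67], 'wrist_force': [0.499, -0.213, -0.204], 'opening': 52.997, 'grip_force': 0.0, 'joints': [-0.342, 0.044, -0.28, 1.249, 0.0, -1.814]}
spring 144 [ 4.28645e+02  5.44400e+00 -4.00000e-03  4.00000e-03] 98.36413060916132
ball [439.7 108.7 284.8]
short (array([ 488.6, -220.6,   16.7]), 342)
[143 142 143 143 144 144 144 144 144 143 142 140 139 139 138 134 126 120
 126 135 141 144 145 146 147 146 146 145 145 145 145 145 146 146 145 144
 141 131 117 101  88  97 113 117 121 126 132 136 136 134 134 136 138 140
 142 143 144 144 144 143]
[243 244 245 246 246 247 247 248 248 247 245 241 235 228 228 233 239 242
 232 219 205 184 162 149 143 142 143 143 144 145 145 145 145 145 145 142
 136 122 103  93  97 109 118 117 120 126 131 134 134 132 132 133 138 152
 175 200 220 232 239 242]
```

The spring is upright and free in the cup, the lever is back up at about 1.67 rad, and the short spring hasn't moved. The pointer is back near zero and the maximum hand sits at about 18 N.

```bash
python3 -c "
from cell import order
print(order.hand_in())"
```

```text
the job is handed in; nothing more can be done
None
```

The job is handed in: I tested the tall spring, and the dial's maximum hand keeps a reading of about 18 N; the spring stands free in the cup and the lever is back up at about 1.67 rad, just short of its 1.70 rad start.

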